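# Reset the sample mill with its interlock key

## Task

Reset the mill's interlock: push aside the dust shutter on the switch box with the teal collar, put the teal key from the key stand fully into its keyhole, turn it clockwise to its stop and back home, and pull it out. Put the key down in the blue tray and leave it there, then push the shutter fully closed again. Leave the red switch box, the other keys and the rest of the bench as they are.

Things in the scene. Friction and masses are not known exactly. Their poses are not given: they have to be found in the camera images.
- key_bow (a point): Centre of the bow (grip) of the teal key: bow 38 mm long in x, 10 mm thick in y, 36 mm tall (z). Below this point: neck from 18 mm, flange (30 mm wide, 4 mm thick) with its underside at 28 mm, shank 6.6 mm round, lower end of the bit at 52 mm. At first upright, bow up, in one of the three pockets of the key stand (any of them), flange on the stand. 60 g or so.
- red_key_bow (a point): Red key, same shape and same point as the teal key; stands in another pocket; leave alone.
- yellow_key_bow (a point): Yellow key, same shape and same point; stands in another pocket; leave alone.
- rack: Grey fixed key stand 60 (x) x 190 (y) x 30 mm; origin at centre of underside; three 22 mm round through holes at y = -60, 0, +60 mm. The keys' yaw in it varies by up to 0.5 rad.
- mill_keyhole (a point): Centre of the keyhole in the top face (70 mm above the bench) of the switch box with the teal collar. Axes: the box's, z up, y along the shutter's opening travel. The fixed slot is 21 mm along x by 9 mm along y, in an 8 mm thick face plate; the barrel's slot below it is 20 x 7.6 mm. The key goes in with its bow along x until the flange rests on the face.
- mill_barrel (a joint): Lock barrel: 0 = home, grows clockwise seen from above to the stop at 1.31 rad; 0.03 N m of friction, stays where left. The key has about 0.09 rad of play either way: turn it about 1.4 rad to reach the stop, and slightly past home on the way back to bring the barrel to 0. A small white pointer on the collar turns with it (towards +x of the box at home).
- mill_tab (a point): Centre of the upright black tab on the teal box's shutter, for pushing: 26 mm wide (x), 5 mm thick (y), 20 mm tall, its top 26 mm above the box's face. Shutter closed, it stands 8 mm to +y of the keyhole; fully open, 50 mm. The steel shutter plate is 36 mm wide, lies 3 to 6 mm above the face, and closed reaches from 17 mm to -y to 35 mm to +y of the keyhole.
- mill_shutter (a joint): Shutter of the teal box: 0 = closed, 0.042 m = fully open (pushed to the box's +y); needs about 2 N, stays where left. May start up to 8 mm open.
- dryer_keyhole (a point): The same point on an identical switch box with a red collar; leave its shutter and lock alone.
- dryer_shutter (a joint): Shutter of the red box; stays closed.
- dryer_barrel (a joint): Barrel of the red box; stays home.
- tray_in (a point): Centre of the inner floor of the fixed blue tray, 5 mm above the bench; outside 140 (x) x 170 (y) x 30 mm, walls 5 mm. The key may fall over and lie or lean in it any way.
- weight: Brass calibration weight, 34 mm wide, 48 mm tall, standing in the -y half of the tray; origin at centre of underside. It may be touched but stays about where it stands.
- amber_bottle: Amber bottle, 56 mm wide, 140 mm tall, standing on the bench; origin at centre of underside.
- sample_cup: Aluminium cup, 60 mm wide, 55 mm tall; origin at centre of underside.
- sample_jar: Clear jar with orange cap, 64 mm wide, 85 mm tall; origin at centre of underside.
- brush: Small brush 170 mm long lying on the bench.
- sieve: Steel sieve ring, 100 mm wide, 40 mm tall; origin at centre of underside.
- key: The teal key as a whole, 70 mm long; origin at the bit's lower end, z towards the bow. The bit is 18 mm (x) by 6 mm (y), 12 mm tall, with a wedge-shaped end; bow and bit lie in one plane and the key is the same after a half turn about z. The red and yellow keys have the same shape.
- mill: Teal-collared switch box, cream, fixed, 130 (x) x 140 (y) x 70 mm; origin at centre of underside, keyhole 25 mm to its -y. The key goes in 24 mm; its bow centre is then 28 mm above the keyhole point. Once turned it is trapped under the face plate and comes out only at home. The collar is 58 mm across, with black marks for home (+x) and stop.
There are look-alikes about, which are no part of the job. Of the things like the key, leave any that is purple; of the rest the larger one is meant.

How it is judged:
By the outcome, as a careful person would: the job done as asked, in the order asked, and still so for the second after the job is handed in, with the robot touching nothing.
It also fails if it takes over 72 s, if anything falls off the work surface, if the arm or the gripper's body presses on something with over 40 N, if the wrist force passes 120 N, or if a joint passes its speed limit or range.

## Robot

A 6-joint arm with a two-finger parallel gripper is mounted at the origin on the work surface. World frame = base frame: x ahead of the robot, y to its left, z up, the work surface at z = 0. Lengths are in m, angles in rad, forces in N, time in s.
With the tool pointing down it reaches from about 0.25 to 0.725 m from the base axis. Payload 4 kg.
Tool frame: the origin (TCP) lies midway between the tips of the shut fingers; the grasp point (between the pads) lies 19 mm behind it; z points along the fingers, y is the line along which they close (so a half turn about z gives the same grasp; the last joint's range is limited). The gripper opens to 85 mm and grips with 20 to 120 N. Pads are 22 mm wide; open, the fingers measure 114 mm over their backs; the gripper's body (76 mm by 85 mm) begins 54 mm behind the grasp point. The pads swing forward as they close: fully open they stand 13 mm farther back than shut.
Start: joints at [-1.162, 0.241, 0.005, 1.335, 0, 1.571], TCP at [0.199, -0.459, 0.231] pointing down, gripper open.
Joint ranges: [-2.72, 2.72], [-1.05, 1.87], [-1.09, 1.28], [-1.99, 2.15], [-1.42, 1.44], [-3.14, 3.14]. Speed limits (rad/s): [2.79, 2.79, 3.14, 3.14, 3.14, 3.14].

## Interface

Orientations are given as a unit quaternion [x, y, z, w].
In Python, from workcell import bot gives the robot as it stands.
- The arm moves only by the tool play_rows, never from a script. Its argument "moves" is a list of rows, each a list of 3 entries, a list of its own where there are three numbers: the opening, from -1 (shut) to 1 (fully open), then the shift along the tool's x, y, z in cm, then the turn, a rotation vector about the tool's x, y, z in rad. A call has 1 to 12 rows; each row shifts and turns the commanded pose from where the row before left it, along the tool's axes as they then stand; what a row does not reach is not made up. A row lasts 1/12 s, in which the tool goes at most 41.7 mm and 7.16 degrees, less where a joint would pass 70% of its speed; a pose out of reach is approached as far as the arm can. A call is refused whole if a number of a shift passes 4.17 or a number of a turn 0.125, either way. A call with a gripper value outside its range is refused whole. The fingers move at their own pace and stop on an object; the grip force is fixed at half the most. Time passes only in rows, so rows that do not move let the fingers close. It gives the time, the measured TCP pose, the force and the opening at its end, in the units of the state.
- bot.get_obs(): the state, without advancing time (a new reading comes with each control period).
- bot.camera(name): name is "scene" or "side" or "wrist"; returns (picture, depth): 384x512x3 uint8, red, green, blue; 384x512 float32, m along the optical axis (not along the pixel's ray), 0 where there is no reading.
- bot.camera_info(name): a dict with "K" (3x3 intrinsics, pixels), "k1" (the pictures are not rectified: a ray, as slopes to the right and down, at radius r is drawn at 1 + k1 r^2 times it, then the intrinsics apply), "world_from_camera" (4x4, takes a point from camera to world coordinates); the wrist camera has in their place "T_tool_cam" (4x4, takes a point from camera to tool coordinates, whose origin is the TCP and whose axes are the flange's). Camera axes: x right, y up, looking along -z (the intrinsics and any distortion apply to the point x, -y, -z); pixel columns grow to the right and rows downward; lengths in m; the calibration is good to about 2 mm. A picture is of the moment at which its call begins: read the wrist's pose just before it. camera_info takes no time and is no camera call.
- bot.job_done(): hands the job in, once; it reports no verdict.
The state is a dict: "clock": time; "joint_pos": joint angles; "joint_vel": joint speeds; "tau": joint torques, N m; "eef_pos": TCP position; "tool_rot": TCP orientation; "ft_force": force on the tool from outside, world axes, zero at the start; "ft_torque": the same for the moment, N m; "grip_width": finger opening in m.
Only numpy, scipy, OpenCV 4.12 (cv2) and the standard library are available. Lean on these libraries where they do the work, as an engineer would, in place of code of your own. Each camera call takes 0.05 s, during which the arm holds its last target. There are 200 camera calls.

## Working session

There is one attempt and no reset: what is moved stays moved. The work goes in short steps, Python scripts to look and compute and a tool call to move; the robot and the scene stay as the last step left them, time stands still between calls to the robot, and variables do not carry over. Pictures are saved under pics/ and viewed, on a budget of 10 in all, crops included, one or two more only if the job needs it, and the job is handed in when it is done.

Besides the shell and the picture viewer there is one more tool, called as name(argument=value, ...) on one line, values as JSON. play_rows: Moves the arm, as the interface text tells. Its arguments: {"type":"object","properties":{"moves":{"type":"array"}},"required":["moves"]}

```bash
mkdir -p pics; ls; cat > h.py <<'E'
import numpy as np, cv2
from workcell import bot
from scipy.spatial.transform import Rotation as R
def snap(n):
    o=bot.get_obs(); im,d=bot.camera(n); ci=bot.camera_info(n)
    if n=='wrist':
        T=np.eye(4);T[:3,:3]=R.from_quat(o['tool_rot']).as_matrix();T[:3,3]=o['eef_pos'];T=T@np.array(ci['T_tool_cam'])
    else: T=np.array(ci['world_from_camera'])
    return im,d,np.array(ci['K']),ci['k1'],T
def ray(s,u,v):
    im,d,K,k1,T=s
    x=(u-K[0,2])/K[0,0];y=(v-K[1,2])/K[1,1];rd=np.hypot(x,y);r=rd
    for _ in range(20): r=rd/(1+k1*r*r)
    f=r/rd if rd>0 else 1
    return T[:3,3],T[:3,:3]@np.array([x*f,-y*f,-1.])
def onz(s,u,v,z):
    o,d=ray(s,u,v); return o+d*(z-o[2])/d[2]
def dep(s,u,v):
    o,d=ray(s,u,v); return o+d*s[1][int(round(v)),int(round(u))]
def save(s,name,im=None): cv2.imwrite('pics/'+name,cv2.cvtColor(s[0] if im is None else im,cv2.COLOR_RGB2BGR))
E
python3 - <<'E'
from h import *
import pickle
o=bot.get_obs();print({k:np.round(v,3) for k,v in o.items()})
for n in ('scene','side','wrist'):
    s=snap(n);save(s,n+'0.png');pickle.dump(s,open(n+'0.pkl','wb'));print(n,s[2],s[3],np.round(s[4],3))
E
```

```text
pics
{'clock': np.float64(0.0), 'joint_pos': array([-1.162,  0.241,  0.004,  1.335,  0.   ,  1.571]), 'joint_vel': array([ 0.   ,  0.001, -0.001,  0.001,  0.002, -0.   ]), 'tau': array([ 1.0000e-03, -3.7232e+01,  2.5241e+01,  1.7000e-02,  0.0000e+00,
        0.0000e+00]), 'eef_pos': array([ 0.199, -0.458,  0.23 ]), 'tool_rot': array([ 0.979,  0.203, -0.   , -0.001]), 'ft_force': array([ 0.209, -0.117,  0.244]), 'ft_torque': array([-0.055, -0.013,  0.023]), 'grip_width': np.float64(0.086)}
scene [[444.73579622   0.         250.70504885]
 [  0.         444.73579622 188.4717933 ]
 [  0.           0.           1.        ]] 0.04113442102577291 [[ 0.708 -0.483  0.516  1.063]
 [ 0.707  0.496 -0.505 -0.523]
 [-0.013  0.722  0.692  0.809]
 [ 0.     0.     0.     1.   ]]
side [[371.23660257   0.         256.43719191]
 [  0.         371.23660257 193.30636615]
 [  0.           0.           1.        ]] -0.05938556405111886 [[-0.944  0.227 -0.24   0.25 ]
 [-0.329 -0.599  0.73   0.839]
 [ 0.022  0.768  0.64   0.805]
 [ 0.     0.     0.     1.   ]]
wrist [[274.59103822   0.         252.84577025]
 [  0.         274.59103822 193.3135069 ]
 [  0.           0.           1.        ]] -0.042915125905458706 [[ 0.397  0.887  0.237  0.259]
 [-0.918  0.385  0.1   -0.433]
 [-0.002 -0.257  0.966  0.373]
 [ 0.     0.     0.     1.   ]]
```

View pics/scene0.png

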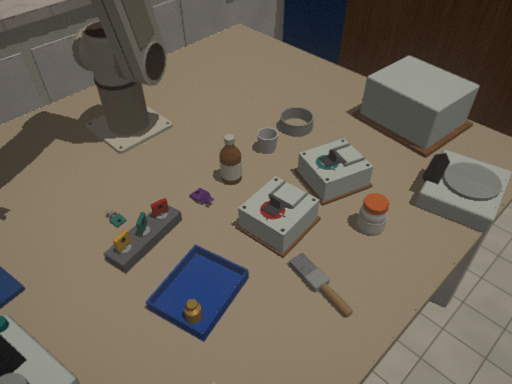

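View pics/side0.png

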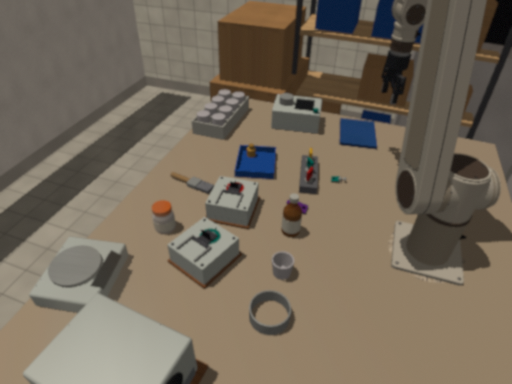

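The scene shows candidates for the key: teal upright in the rack's middle pocket (142,222), a small teal one lying at (117,219), and a purple one (202,197). I choose the rack one. Red is at (160,206), yellow at (122,240). The teal box is at (335,168), the red box at (280,213), the tray at (200,290).

```bash
cat > m.py <<'E'
from h import *
import pickle
for n in ('scene','side'):
    s=pickle.load(open(n+'0.pkl','rb'));im,d,K,k1,T=s
    vv,uu=np.mgrid[0:384,0:512]
    x=(uu-K[0,2])/K[0,0];y=(vv-K[1,2])/K[1,1];rd=np.hypot(x,y);r=rd.copy()
    for _ in range(20): r=rd/(1+k1*r*r)
    f=r/np.maximum(rd,1e-9)
    P=np.stack([x*f*d,-y*f*d,-d],-1)@T[:3,:3].T+T[:3,3]; P[d==0]=np.nan
    np.save(n+'P.npy',P)
    hsv=cv2.cvtColor(im,cv2.COLOR_RGB2HSV);X,Y,Z=P[...,0],P[...,1],P[...,2]
    near=(np.hypot(X,Y)<0.85)&(np.hypot(X,Y)>.2)
    H,S,V=hsv[...,0],hsv[...,1],hsv[...,2]
    def comps(m,tag,amin):
        k,l,st,c=cv2.connectedComponentsWithStats(m.astype(np.uint8))
        for i in range(1,k):
            if st[i,4]>=amin:
                q=P[l==i]; rc=cv2.minAreaRect(q[:,:2].astype(np.float32)*1000)
                print(n,tag,'px',np.round(c[i]),st[i,4],'med',np.round(np.median(q,0),3),'zmax',np.round(np.percentile(q[:,2],95),3),'rect',np.round(rc[0],0),np.round(rc[1],0),round(rc[2],1))
    comps((H>75)&(H<97)&(S>90)&near,'teal',6)
    comps(((H<6)|(H>174))&(S>150)&near,'red',10)
    comps((H>115)&(H<165)&(S>60)&near&(Z>.003),'purple',10)
    comps((H>18)&(H<30)&(S>150)&near,'yel',10)
    comps((H>105)&(H<125)&(S>150)&near,'blue',200)
    comps((Z>.064)&(Z<.075)&(S<70)&near,'face',300)
    comps((Z>.024)&(Z<.035)&near&(S<80),'z30',100)
E
python3 m.py
```

```text
scene teal px [322. 164.] 62 med [0.577 0.2   0.072] zmax 0.074 rect [577. 206.] [27. 52.] 62.6
scene teal px [335. 165.] 11 med [0.606 0.221 0.073] zmax 0.073 rect [606. 223.] [16.  7.] 88.4
scene teal px [141. 221.] 74 med [ 0.412 -0.232  0.076] zmax 0.079 rect [ 409. -229.] [ 9. 36.] 37.8
scene teal px [117. 220.] 101 med [ 0.314 -0.245  0.012] zmax 0.016 rect [ 310. -244.] [35. 27.] 2.7
scene teal px [  3. 323.] 93 med [ 0.469 -0.547  0.104] zmax 0.107 rect [ 464. -547.] [11. 22.] 54.5
scene red px [159. 207.] 164 med [ 0.398 -0.173  0.065] zmax 0.078 rect [ 396. -171.] [35. 11.] 85.2
scene red px [264. 205.] 16 med [ 0.573 -0.003  0.071] zmax 0.073 rect [572.  -2.] [ 5. 24.] 1.6
scene red px [282. 211.] 15 med [0.618 0.012 0.072] zmax 0.073 rect [616.  12.] [ 8. 14.] 25.9
scene red px [270. 215.] 64 med [ 0.606 -0.019  0.071] zmax 0.074 rect [605. -17.] [46. 17.] 28.1
scene purple px [202. 196.] 209 med [ 0.408 -0.053  0.017] zmax 0.028 rect [404. -52.] [37. 67.] 85.9
scene yel px [122. 240.] 179 med [ 0.423 -0.29   0.067] zmax 0.078 rect [ 421. -288.] [10. 36.] 14.6
scene blue 
[... 1964 characters left out ...]
131. 146.] 4.7
side face px [202. 244.] 1628 med [0.591 0.257 0.071] zmax 0.073 rect [593. 242.] [143. 133.] 70.6
side z30 px [294. 125.] 112 med [ 0.536 -0.524  0.03 ] zmax 0.034 rect [ 539. -524.] [201.  18.] 8.5
side z30 px [309. 174.] 404 med [ 0.402 -0.2    0.032] zmax 0.034 rect [ 408. -229.] [ 60. 198.] 11.3
side z30 px [227. 217.] 115 med [0.586 0.093 0.029] zmax 0.035 rect [588.  93.] [130.  17.] 10.9
side z30 px [206. 266.] 176 med [0.549 0.295 0.029] zmax 0.035 rect [572. 284.] [189.  93.] 27.2
side z30 px [270. 297.] 107 med [0.38  0.315 0.03 ] zmax 0.034 rect [377. 325.] [89. 37.] 18.0
side z30 px [269. 326.] 100 med [0.354 0.397 0.029] zmax 0.034 rect [358. 387.] [92. 32.] 16.0
```

play_rows(moves=[[1, [3.11, -2.34, 0], [0, 0, 0]], [1, [3.11, -2.34, 0], [0, 0, 0]], [1, [3.11, -2.34, 0], [0, 0, 0]], [1, [3.11, -2.34, 0], [0, 0, 0]], [1, [3.11, -2.34, 0], [0, 0, 0]], [1, [3.11, -2.34, 0], [0, 0, 0]], [1, [3.11, -2.34, 0], [0, 0, 0]], [1, [3.11, -2.34, 0], [0, 0, 0]], [1, [3.11, -2.34, 0], [0, 0, 0]], [1, [3.11, -2.34, 0], [0, 0, 0]]])

```text
clock: 0.98
eef_pos: [0.3914, -0.1186, 0.2313]
tool_rot: [0.979, 0.203, -0.0, 0.0]
ft_force: [0.6, -0.6, 1.2]
grip_width: 0.0856
```

play_rows(moves=[[1, [3.11, -2.34, 0], [0, 0, 0]], [1, [3.11, -2.34, 0], [0, 0, 0]], [1, [3.11, -2.34, 0], [0, 0, 0]], [1, [3.11, -2.34, 0], [0, 0, 0]], [1, [3.11, -2.34, 0], [0, 0, 0]], [1, [3.11, -2.34, 0], [0, 0, 0]], [1, [3.11, -2.34, 0], [0, 0, 0]], [1, [3.11, -2.34, 0], [0, 0, 0]], [1, [3.11, -2.34, 0], [0, 0, 0]], [1, [3.11, -2.34, 0], [0, 0, 0]]])

```text
clock: 1.82
eef_pos: [0.5838, 0.2197, 0.2308]
tool_rot: [0.979, 0.203, -0.0, 0.0]
ft_force: [1.0, -0.7, -0.2]
grip_width: 0.0854
```

play_rows(moves=[[1, [0, 0, 0], [0, 0, -0.12]], [1, [0, 0, 0], [0, 0, -0.12]], [1, [0, 0, 0], [0, 0, -0.12]], [1, [0, 0, 0], [0, 0, -0.12]], [1, [0, 0, 0], [0, 0, -0.12]], [1, [0, 0, 0], [0, 0, -0.12]], [1, [0, 0, 0], [0, 0, -0.12]], [1, [0, 0, 0], [0, 0, -0.12]], [1, [0, 0, 0], [0, 0, -0.12]], [1, [0, 0, 0], [0, 0, -0.12]]])

```text
clock: 2.65
eef_pos: [0.5832, 0.2178, 0.2307]
tool_rot: [0.691, 0.722, -0.001, -0.0]
ft_force: [-0.3, -0.4, -0.2]
grip_width: 0.0857
```

play_rows(moves=[[1, [0, 0, 0], [0, 0, -0.12]], [1, [0, 0, 0], [0, 0, -0.12]], [1, [0, 0, 0], [0, 0, -0.12]], [1, [0, 0, 0], [0, 0, -0.12]], [1, [0, 0, 0], [0, 0, -0.12]], [1, [0, 0, 0], [0, 0, -0.12]], [1, [0, 0, 0], [0, 0, -0.12]], [1, [0, 0, 0], [0, 0, -0.12]], [1, [0, 0, 0], [0, 0, -0.12]], [1, [0, 0, 0], [0, 0, -0.12]], [-1, [0, 0, 0], [0, 0, 0]]])

```text
clock: 3.57
eef_pos: [0.5832, 0.2178, 0.2307]
tool_rot: [0.165, 0.986, -0.0, -0.0]
ft_force: [0.4, 0.7, 0.6]
grip_width: 0.0758
```

```bash
python3 - <<'E'
from h import *
import pickle
s=snap('wrist');o=bot.get_obs();print(o['eef_pos'],R.from_quat(o['tool_rot']).as_matrix()[:,1],o['clock'],o['grip_width'],o['ft_force'])
pickle.dump(s,open('w1.pkl','wb'));save(s,'w1.png')
E
```

```text
[0.58325698 0.21779525 0.23080729] [ 3.29027481e-01  9.44320138e-01 -6.27639285e-04] 3.6167 0.0688795524862658 [ 0.44107877  0.27872132 -0.5131705 ]
```

View pics/w1.png

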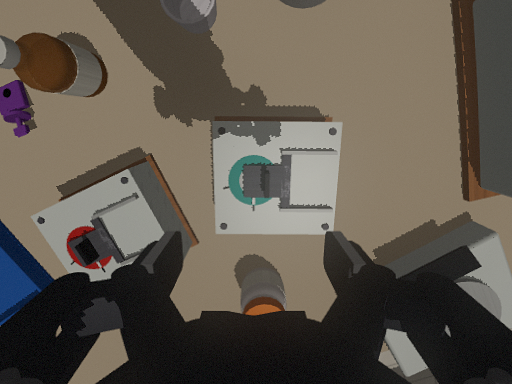

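The wrist view shows the teal collar centred near (252,180) with its pointer down (253,205), the dark shutter and tab at (245–290,180), and a raised U-shaped cover at (290–337, 150–208).

```bash
cat > b.py <<'E'
from h import *
import pickle,sys
s=pickle.load(open('w1.pkl','rb'));im,d,K,k1,T=s
pts=[];cols=[];px=[]
for v in range(110,250):
    for u in range(200,350):
        if d[v,u]>0: pts.append(dep(s,u,v));cols.append(im[v,u]);px.append((u,v))
P=np.array(pts);C=np.array(cols,np.uint8)
hsv=cv2.cvtColor(C[None],cv2.COLOR_RGB2HSV)[0]
f=(abs(P[:,2]-.0705)<.004)
print('face z',np.median(P[f,2]))
rc=cv2.minAreaRect(P[f,:2].astype(np.float32)*1000);print('face',rc)
t=(hsv[:,0]>75)&(hsv[:,0]<97)&(hsv[:,1]>90)
print('teal z',np.median(P[t,2]),t.sum())
a=np.deg2rad(rc[2] if rc[1][0]>rc[1][1] else rc[2]-90);
if np.sin(a)<0:a+=np.pi
by=np.array([np.cos(a),np.sin(a)]);bx=np.array([by[1],-by[0]])
c=np.array(rc[0])/1000;kh=c-.025*by
print('yaw y',np.rad2deg(a),'keyhole',kh)
(cu,r)=cv2.minEnclosingCircle(P[t,:2].astype(np.float32)*1000)[0:2];print('collar circ',cu,r)
L=np.c_[(P[:,:2]-kh)@bx,(P[:,:2]-kh)@by,P[:,2]]
for y in np.arange(-.03,.1,.004):
    m=(abs(L[:,1]-y)<.002)&(abs(L[:,0])<.008)
    m2=(abs(L[:,1]-y)<.002)&(abs(abs(L[:,0])-.024)<.004)
    if m.any(): print(round(y*1000),'z mid',np.round(np.percentile(L[m,2]*1000,[10,50,90]),1),'side',np.round(np.median(L[m2,2])*1000,1) if m2.any() else '', 'V',np.median(hsv[m,2]))
tb=(L[:,2]>.088);print('tab pts',tb.sum(),np.round(L[tb].min(0),4),np.round(L[tb].max(0),4),np.round(L[tb].mean(0),4))
E
python3 b.py
```

```text
face z 0.0699735279412585
face ((593.21142578125, 241.34808349609375), (140.9558563232422, 130.9275665283203), 70.61287689208984)
teal z 0.07045137217384612 707
yaw y 70.61287689208984 keyhole [0.5849127  0.21776565]
collar circ (584.3355102539062, 217.90469360351562) 28.38207244873047
-30 z mid [69.  70.1 70.8] side 70.2 V 167.0
-26 z mid [69.3 70.2 70.9] side 69.9 V 120.0
-22 z mid [69.5 70.5 71.3] side 69.8 V 121.0
-18 z mid [69.5 70.7 71.3] side 70.1 V 122.0
-14 z mid [69.9 71.  71.8] side 70.3 V 157.0
-10 z mid [74.8 75.7 76.6] side 70.5 V 83.0
-6 z mid [75.  75.9 76.7] side 70.5 V 84.0
-2 z mid [75.1 76.  76.9] side 70.6 V 85.0
2 z mid [75.1 75.7 77. ] side 70.6 V 85.0
6 z mid [75.2 75.9 76.6] side 70.4 V 85.0
10 z mid [75.2 76.5 96.4] side 70.5 V 59.5
14 z mid [94.9 95.8 96.6] side 70.5 V 69.0
18 z mid [75.1 75.9 77. ] side 69.9 V 86.0
22 z mid [75.  76.  76.8] side 70.0 V 88.0
26 z mid [74.8 75.8 76.7] side 69.8 V 88.0
30 z mid [75.1 75.9 77. ] side 70.4 V 89.0
34 z mid [75.2 75.9 77. ] side 75.7 V 90.0
38 z mid [ 75.6 241.4 250.4] side 75.9 V 55.0
42 z mid [69.1 70.3 72.1] side 69.8 V 177.5
46 z mid [69.2 70.1 71.1] side 69.8 V 181.0
50 z mid [69.4 70.1 70.7] side 69.9 V 180.0
54 z mid [69.1 70.  70.6] side 69.8 V 180.0
58 z mid [69.1 70.  70.7] side 69.8 V 181.0
62 z mid [69.1 69.9 70.7] side 70.0 V 181.0
66 z mid [69.  70.  70.8] side 69.9 V 180.0
70 z mid [68.9 69.8 71.1] side 69.8 V 180.0
74 z mid [69.2 70.2 70.7] side 69.8 V 180.0
78 z mid [69.  69.9 70.8] side 70.0 V 179.0
82 z mid [69.2 69.8 70.9] side 70.0 V 179.0
86 z mid [69.5 70.2 71.1] side 69.8 V 178.0
90 z mid [69.1 70.3 70.9] side 70.1 V 178.0
94 z mid [69.2 69.8 70.7] side 69.8 V 178.0
tab pts 534 [-0.0134  0.0109  0.0882] [0.0124 0.0472 0.2663] [-0.008   0.0327  0.2147]
```

play_rows(moves=[[-1, [-0.15, -1.35, 0], [0, 0, 0]], [-1, [0, 0, 3], [0, 0, 0]], [-1, [0, 0, 3], [0, 0, 0]], [-1, [0, 0, 3], [0, 0, 0]], [-1, [0, 0, 3], [0, 0, 0]], [-1, [0, 0, 1.5], [0, 0, 0]], [-1, [0, 0, 1.2], [0, 0, 0]], [-1, [0, 0, 0], [0, 0, 0]], [-1, [0, 0, 0], [0, 0, 0]]])

```text
clock: 4.37
eef_pos: [0.5799, 0.2044, 0.0835]
tool_rot: [0.167, 0.986, -0.001, -0.001]
ft_force: [-0.5, -0.0, 0.5]
grip_width: 0.0001
```

play_rows(moves=[[-1, [0, 0.4, 0], [0, 0, 0]], [-1, [0, 0.4, 0], [0, 0, 0]], [-1, [0, 0.4, 0], [0, 0, 0]], [-1, [0, 0.4, 0], [0, 0, 0]], [-1, [0, 0.4, 0], [0, 0, 0]], [-1, [0, 0.4, 0], [0, 0, 0]], [-1, [0, 0.4, 0], [0, 0, 0]], [-1, [0, 0.4, 0], [0, 0, 0]], [-1, [0, 0.4, 0], [0, 0, 0]], [-1, [0, 0.4, 0], [0, 0, 0]]])

```text
clock: 5.2
eef_pos: [0.5934, 0.2427, 0.0839]
tool_rot: [0.166, 0.986, -0.0, -0.0]
ft_force: [0.2, -1.7, 1.3]
grip_width: -0.0001
```

play_rows(moves=[[-1, [0, 0.3, 0], [0, 0, 0]], [-1, [0, 0.2, 0], [0, 0, 0]], [-1, [0, 0.1, 0], [0, 0, 0]], [-1, [0, 0, 0], [0, 0, 0]]])

```text
clock: 5.53
eef_pos: [0.5954, 0.2484, 0.084]
tool_rot: [0.166, 0.986, 0.0, -0.0]
ft_force: [-0.2, -0.8, -0.2]
grip_width: -0.0001
```

play_rows(moves=[[-1, [0, 0.15, 0], [0, 0, 0]], [-1, [0, 0.1, 0], [0, 0, 0]], [-1, [0, 0, 0], [0, 0, 0]]])

```text
clock: 5.78
eef_pos: [0.5959, 0.25, 0.084]
tool_rot: [0.166, 0.986, -0.001, -0.0]
ft_force: [-0.8, -3.3, 0.2]
grip_width: -0.0001
```

play_rows(moves=[[-1, [0, 0.15, 0], [0, 0, 0]], [-1, [0, 0.1, 0], [0, 0, 0]], [-1, [0, 0, 0], [0, 0, 0]]])

```text
clock: 6.03
eef_pos: [0.596, 0.2503, 0.0839]
tool_rot: [0.166, 0.986, -0.003, -0.001]
ft_force: [-2.4, -7.0, 1.8]
grip_width: -0.0002
```

play_rows(moves=[[-1, [0, -1.0, 0], [0, 0, 0]], [-1, [0, 0, -3], [0, 0, 0]], [1, [0, -0.8, -3], [0, 0, 0]], [1, [0, -0.8, -3], [0, 0, 0]], [1, [0, -0.8, -3], [0, 0, 0]], [1, [0, 0, -2.7], [0, 0, 0]], [1, [0, 0, 0], [0, 0, 0]], [1, [0, 0, 0], [0, 0, 0]]])

```text
clock: 6.7
eef_pos: [0.5875, 0.2214, 0.2342]
tool_rot: [0.166, 0.986, 0.002, 0.003]
ft_force: [-0.1, 0.3, -0.4]
grip_width: 0.0721
```

```bash
python3 - <<'E'
from h import *
import pickle
s=snap('wrist');o=bot.get_obs();print(o['eef_pos'],o['clock'])
pickle.dump(s,open('w2.pkl','wb'));save(s,'w2.png',cv2.resize(s[0][100:260,180:360],None,fx=4,fy=4,interpolation=cv2.INTER_CUBIC))
E
```

```text
[0.58641098 0.22108478 0.23199671] 6.75
```

play_rows(moves=[[1, [0.15, -4, 0], [0, 0, 0]], [1, [0.15, -4, 0], [0, 0, 0]], [1, [0.15, -4, 0], [0, 0, 0]], [1, [0.15, -4, 0], [0, 0, 0]], [1, [0.15, -4, 0], [0, 0, 0]], [1, [0.15, -4, 0], [0, 0, 0]], [1, [0.15, -4, 0], [0, 0, 0]], [1, [0.15, -4, 0], [0, 0, 0]], [1, [0.15, -4, 0], [0, 0, 0]], [1, [0.15, -4, 0], [0, 0, 0]], [1, [0.15, -4, 0], [0, 0, 0]], [1, [0.15, -4, 0], [0, 0, 0]]])

```text
clock: 7.75
eef_pos: [0.4105, -0.2279, 0.2296]
tool_rot: [0.165, 0.986, 0.001, -0.001]
ft_force: [1.2, -0.1, -0.9]
grip_width: 0.0854
```

play_rows(moves=[[1, [0, 0, 0], [0, 0, 0.114]], [1, [0, 0, 0], [0, 0, 0.114]], [1, [0, 0, 0], [0, 0, 0.114]], [1, [0, 0, 0], [0, 0, 0.114]], [1, [0, 0, 0], [0, 0, 0.114]], [1, [0, 0, 0], [0, 0, 0]], [1, [0, 0, 0], [0, 0, 0]]])

```text
clock: 8.33
eef_pos: [0.4116, -0.2265, 0.2299]
tool_rot: [0.435, 0.901, 0.0, -0.001]
ft_force: [-0.6, -0.0, 0.3]
grip_width: 0.0853
```

```bash
python3 - <<'E'
from h import *
import pickle
s=snap('wrist');o=bot.get_obs();print(o['eef_pos'],R.from_quat(o['tool_rot']).as_matrix()[:,1],o['clock'])
pickle.dump(s,open('w3.pkl','wb'));save(s,'w3.png')
E
```

```text
[ 0.41179736 -0.22660598  0.23018707] [ 7.83202025e-01  6.21767141e-01 -4.59375433e-04] 8.3833
```

View pics/w2.png

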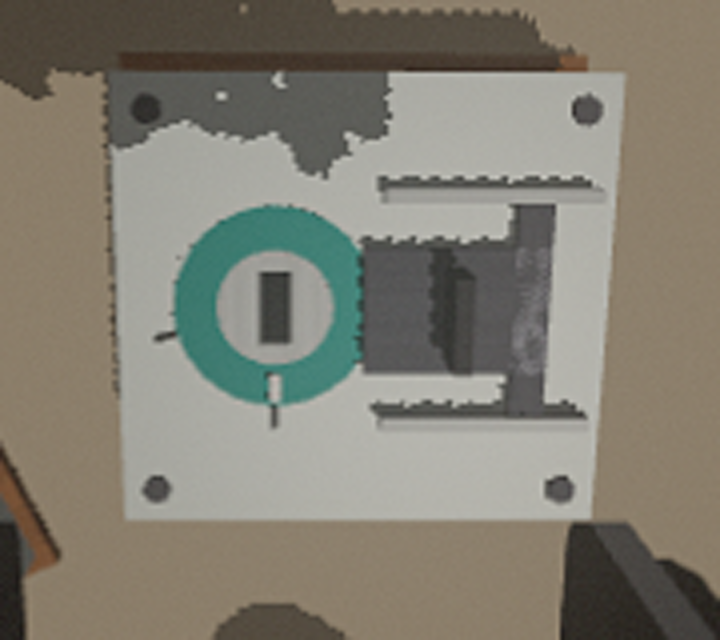

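View pics/w3.png

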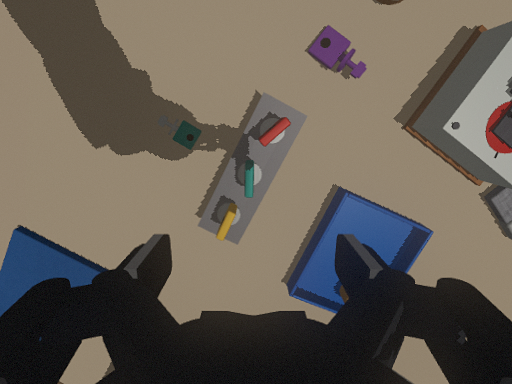

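w2: shutter open, slot at crop (275,307), pointer home (275,400), stop mark clockwise at (165,337). w3: teal key at (250,178) in the middle pocket, red (275,131), yellow (227,221), small teal decoy (187,134), purple (335,50). The choice of teal key is confirmed.

```bash
cat > k.py <<'E'
from h import *
import pickle
s=pickle.load(open('w2.pkl','rb'))
g=cv2.cvtColor(s[0],cv2.COLOR_RGB2GRAY)
m=np.zeros_like(g);m[162:193,236:261]=(g[162:193,236:261]<115)
k,l,st,c=cv2.connectedComponentsWithStats(m);i=1+np.argmax(st[1:,4])
q=np.array([onz(s,u,v,.070)[:2] for v,u in np.argwhere(l==i)]);rc=cv2.minAreaRect(q.astype(np.float32)*1000)
print('hole',st[i,4],rc,q.mean(0))
s=pickle.load(open('w3.pkl','rb'))
h=cv2.cvtColor(s[0],cv2.COLOR_RGB2HSV)
for nm,lo,hi,box in (('teal',75,97,(155,205,235,265)),):
    m=np.zeros_like(g);a=h[box[0]:box[1],box[2]:box[3]]
    m[box[0]:box[1],box[2]:box[3]]=(a[...,0]>lo)&(a[...,0]<hi)&(a[...,1]>80)
    p=np.array([dep(s,u,v) for v,u in np.argwhere(m)])
    print(len(p),np.round(np.percentile(p[:,2],[5,50,95]),4))
    t=p[p[:,2]>.072];rc=cv2.minAreaRect(t[:,:2].astype(np.float32)*1000)
    w,vv=np.linalg.eigh(np.cov(t[:,:2].T));print(nm,len(t),rc,t.mean(0),np.rad2deg(np.arctan2(vv[1,1],vv[0,1])))
E
python3 k.py
```

```text
hole 144 ((584.8839721679688, 218.06704711914062), (8.025980949401855, 19.717391967773438), 70.83744049072266) [0.58484591 0.21810715]
273 [0.0732 0.0757 0.0768]
teal 263 ((394.7901611328125, -211.12203979492188), (8.851553916931152, 82.87631225585938), 37.97437286376953) [ 0.40837037 -0.22874473  0.07673325] 125.79746108273505
```

play_rows(moves=[[1, [0.05, -0.4, 0], [0, 0, 0]], [1, [0, 0, 3], [0, 0, 0]], [1, [0, 0, 3], [0, 0, 0]], [1, [0, 0, 3], [0, 0, 0]], [1, [0, 0, 3], [0, 0, 0]], [1, [0, 0, 3], [0, 0, 0]], [1, [0, 0, 2], [0, 0, 0]], [1, [0, 0, 1.5], [0, 0, 0]], [1, [0, 0, 0.1], [0, 0, 0]], [0, [0, 0, 0], [0, 0, 0]], [-0.5, [0, 0, 0], [0, 0, 0]], [-1, [0, 0, 0], [0, 0, 0]]])

```text
clock: 9.38
eef_pos: [0.4098, -0.2298, 0.0466]
tool_rot: [0.436, 0.9, -0.0, 0.001]
ft_force: [0.1, 0.9, 0.5]
grip_width: 0.0517
```

play_rows(moves=[[-1, [0, 0, 0], [0, 0, 0]], [-1, [0, 0, 0], [0, 0, 0]], [-1, [0, 0, 0], [0, 0, 0]], [-1, [0, 0, 0], [0, 0, 0]], [-1, [0, 0, 0], [0, 0, 0]], [-1, [0, 0, 0], [0, 0, 0]]])

```text
clock: 9.88
eef_pos: [0.4094, -0.2295, 0.0461]
tool_rot: [0.436, 0.9, -0.0, 0.001]
ft_force: [-0.4, 0.2, 6.9]
grip_width: 0.0092
```

play_rows(moves=[[-1, [0, 0, -0.5], [0, 0, 0]], [-1, [0, 0, -1], [0, 0, 0]], [-1, [0, 0, -2], [0, 0, 0]], [-1, [0, 0, -3], [0, 0, 0]], [-1, [0, 0, -3], [0, 0, 0]], [-1, [0, 0, -3], [0, 0, 0]], [-1, [0, 0, -3], [0, 0, 0]], [-1, [0, 0, -2], [0, 0, 0]], [-1, [0, 0, -1], [0, 0, 0]], [-1, [0, 0, 0], [0, 0, 0]]])

```text
clock: 10.72
eef_pos: [0.41, -0.2298, 0.2331]
tool_rot: [0.436, 0.9, -0.0, 0.003]
ft_force: [0.3, -0.5, -0.4]
grip_width: 0.0088
```

play_rows(moves=[[-1, [2.02, 3.46, 0], [0, 0, 0]], [-1, [2.02, 3.46, 0], [0, 0, 0]], [-1, [2.02, 3.46, 0], [0, 0, 0]], [-1, [2.02, 3.46, 0], [0, 0, 0]], [-1, [2.02, 3.46, 0], [0, 0, 0]], [-1, [2.02, 3.46, 0], [0, 0, 0]], [-1, [2.02, 3.46, 0], [0, 0, 0]], [-1, [2.02, 3.46, 0], [0, 0, 0]], [-1, [2.02, 3.46, 0], [0, 0, 0]], [-1, [2.02, 3.46, 0], [0, 0, 0]], [-1, [2.02, 3.46, 0], [0, 0, 0]], [-1, [2.02, 3.46, 0], [0, 0, 0]]])

```text
clock: 11.72
eef_pos: [0.5841, 0.22, 0.2284]
tool_rot: [0.436, 0.9, -0.001, -0.001]
ft_force: [0.5, -1.1, 0.1]
grip_width: 0.009
```

play_rows(moves=[[-1, [0, 0, 0], [0, 0, -0.113]], [-1, [0, 0, 0], [0, 0, -0.113]], [-1, [0, 0, 0], [0, 0, -0.113]], [-1, [0, 0, 0], [0, 0, -0.113]], [-1, [0, 0, 0], [0, 0, -0.113]], [-1, [0, 0, 0], [0, 0, 0]], [-1, [0, 0, 0], [0, 0, 0]], [-1, [0, 0, 0], [0, 0, 0]]])

```text
clock: 12.38
eef_pos: [0.5842, 0.2182, 0.2293]
tool_rot: [0.169, 0.986, -0.0, -0.001]
ft_force: [0.1, 0.2, -0.0]
grip_width: 0.009
```

```bash
python3 - <<'E'
from h import *
import pickle
o=bot.get_obs();print(o['eef_pos'],R.from_quat(o['tool_rot']).as_matrix()[:,1],o['clock'],o['grip_width'])
s=snap('wrist');pickle.dump(s,open('w4.pkl','wb'));a=s[0][150:384,120:400]
for n in ('scene','side'):
    t=snap(n);pickle.dump(t,open(n+'4.pkl','wb'))
    p=np.r_[o['eef_pos']];T=t[4];c=T[:3,:3].T@(p-T[:3,3]);u=int(t[2][0,0]*c[0]/-c[2]+t[2][0,2]);v=int(t[2][1,1]*-c[1]/-c[2]+t[2][1,2])
    print(n,u,v); b=t[0][max(0,v-58):v+59,max(0,u-60):u+60];globals()[n]=cv2.resize(b,(240,234),interpolation=cv2.INTER_CUBIC)
save(s,'w4.png',np.hstack([a,scene,side]))
E
```

```text
[0.58417183 0.21815248 0.22934668] [ 0.33368223  0.94268502 -0.00105732] 12.3833 0.00900729347399331
scene 334 109
side 205 190
```

View pics/w4.png

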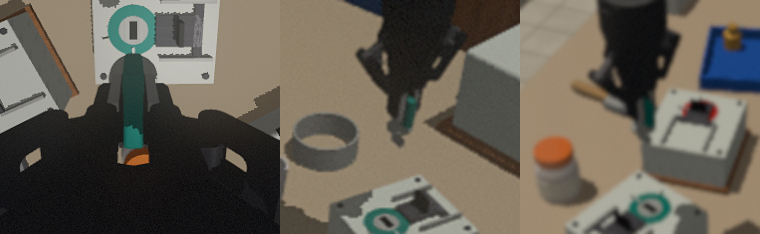

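Inconclusive at this scale: the bow is between the pads, but I need the shank; I'll enlarge the same frames.

```bash
python3 - <<'E'
from h import *
import pickle
o=[]
for n,u,v in (('scene',334,109),('side',205,190)):
    t=pickle.load(open(n+'4.pkl','rb'));o.append(cv2.resize(t[0][v-30:v+40,u-22:u+28],(400,560),interpolation=cv2.INTER_CUBIC))
save(t,'z4.png',np.hstack(o))
E
```

```text
(no output)
```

View pics/z4.png

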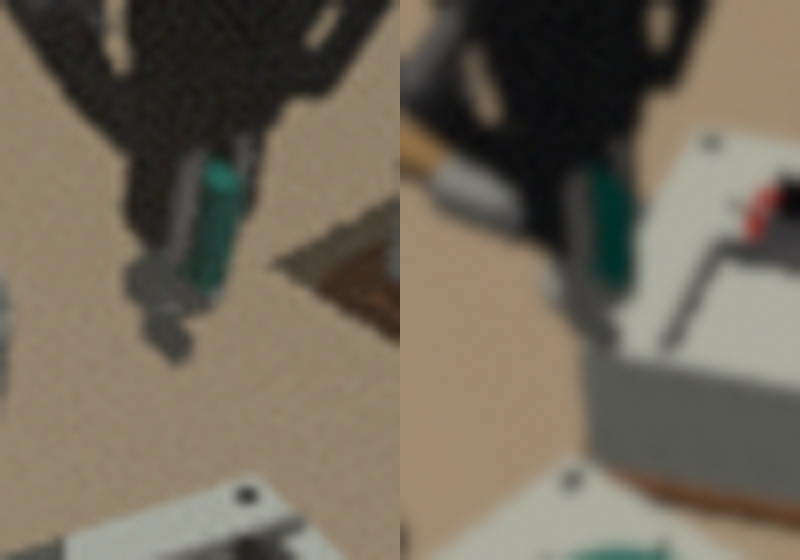

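The key hangs upright: bow at (215,230), flange (160,285), bit end (172,360) in the scene crop; side crop bow (610,225). Now checking the bow and bit against the predicted projections.

```bash
cat >> h.py <<'E'
def proj(s,p):
    im,d,K,k1,T=s;c=T[:3,:3].T@(np.array(p)-T[:3,3]);x=c[0]/-c[2];y=-c[1]/-c[2];f=1+k1*(x*x+y*y)
    return np.array([K[0,0]*x*f+K[0,2],K[1,1]*y*f+K[1,2]])
E
python3 - <<'E'
from h import *
import pickle
tcp=np.array([.58417,.21815,.22935]);y=np.array([.3337,.9427,0]);x=np.array([-.9427,.3337,0])
for n,u,v in (('scene',334,109),('side',205,190)):
    t=pickle.load(open(n+'4.pkl','rb'))
    for nm,off in (('bit',-.040),('tcp',0),('bowtop',.030),('bowbot',-.006)):
        for sx in ((0,) if nm=='tcp' else (-1,1)):
            p=proj(t,tcp+[0,0,off]+x*sx*(.009 if nm=='bit' else .019));print(n,nm,sx,np.round(p,1),'crop',np.round((p-[u-22,v-30])*8))
    h=cv2.cvtColor(t[0],cv2.COLOR_RGB2HSV);m=np.zeros(t[0].shape[:2],bool);m[v-30:v+10,u-22:u+28]=True
    m&=(h[...,0]>75)&(h[...,0]<97)&(h[...,1]>80)
    P=np.array([dep(t,b,a) for a,b in np.argwhere(m)]);L=P-tcp
    print(n,len(P),'teal local x,y,z pct',[np.round(np.percentile(q,[5,50,95])*1000,1) for q in (L@x,L@y,L[:,2])])
# grey key parts below tcp, all points near
    q=np.array([dep(t,b,a) for a in range(v-30,v+40) for b in range(u-22,u+28) if t[1][a,b]>0])-tcp
    for z in (-36,-30,-24,-18,-12,-8):
        k=q[(abs(q[:,2]*1000-z)<3)&(np.hypot(q[:,0],q[:,1])<.04)]
        if len(k):print(n,z,len(k),'x',np.round(np.percentile(k@x,[10,50,90])*1000,1),'y',np.round(np.percentile(k@y,[10,50,90])*1000,1))
s=pickle.load(open('w4.pkl','rb'));h=cv2.cvtColor(s[0],cv2.COLOR_RGB2HSV);m=(h[...,0]>75)&(h[...,0]<97)&(h[...,1]>80);m[:205]=0
P=np.array([dep(s,b,a) for a,b in np.argwhere(m)])-tcp
print('wrist',len(P),[np.round(np.percentile(q,[2,50,98])*1000,1) for q in (P@x,P@y,P[:,2])])
k=P[P[:,2]>.022];print(len(k),np.polyfit(k@x,k@y,1))
E
```

```text
scene bit -1 [334.7 126. ] crop [182. 376.]
scene bit 1 [330.5 121.9] crop [148. 344.]
scene tcp 0 [334.6 109.6] crop [181. 244.]
scene bowtop -1 [341.  102.4] crop [232. 187.]
scene bowtop 1 [331.6  94.2] crop [157. 121.]
scene bowbot -1 [338.9 116. ] crop [216. 296.]
scene bowbot 1 [329.8 107.6] crop [142. 229.]
scene 52 teal local x,y,z pct [array([-18. , -16.2,  -8.2]), array([-6.2, -1.5,  4. ]), array([ 0. , 20. , 31.6])]
scene -36 6 x [-6.8 -3.7  3.9] y [-4.1 -3.5 -0.9]
scene -30 16 x [-6.7 -0.7  8.1] y [-5.4 -4.1 -0.8]
scene -24 8 x [-6.3 -1.   4. ] y [-4.4 -2.2 -0.4]
scene -18 1 x [3.5 3.5 3.5] y [-13.6 -13.6 -13.6]
scene -12 58 x [-11.6  -3.4  10.8] y [-13.6  -7.    0.6]
scene -8 16 x [-10.1  -1.8   4.1] y [-12.9  -7.8  -4.4]
side bit -1 [204.1 201.8] crop [169. 334.]
side bit 1 [209.2 204.9] crop [210. 359.]
side tcp 0 [205.6 191. ] crop [181. 248.]
side bowtop -1 [199.1 178.1] crop [129. 145.]
side bowtop 1 [210.5 184.4] crop [220. 196.]
side bowbot -1 [200.3 189.7] crop [138. 237.]
side bowbot 1 [211.4 196.1] crop [227. 289.]
side 66 teal local x,y,z pct [array([ 5.7, 16.1, 19.9]), array([-4.9,  3.3,  5.6]), array([ 1. , 21.2, 33. ])]
side -36 6 x [-4.9  2.3  8. ] y [0.9 2.2 2.5]
side -30 10 x [-2.3  4.9  9.6] y [-3.   2.6  3.7]
side -24 6 x [3.1 6.8 8.7] y [-0.8  0.6  2.8]
side -18 1 x [2.9 2.9 2.9] y [13.3 13.3 13.3]
side -12 50 x [-9.2  4.9 13.6] y [ 0.1  6.7 12.8]
side -8 28 x [-7.2  3.1 12.7] y [ 1.1  6.9 13.6]
wrist 1782 [array([-16.6,   5. ,  19.4]), array([-53.3,  -0.4,  16.4]), array([ 24.4,  29.6, 102. ])]
1754 [-0.08599673 -0.00232065]
```

play_rows(moves=[[-1, [-0.11, 0.07, 0], [0, 0, 0]], [-1, [0, 0, 3], [0, 0, 0]], [-1, [0, 0, 3], [0, 0, 0]], [-1, [0, 0, 3], [0, 0, 0]], [-1, [0, 0, 1.5], [0, 0, 0]], [-1, [0, 0, 0.8], [0, 0, 0]], [-1, [0, 0, 0], [0, 0, 0]], [-1, [0, 0, 0], [0, 0, 0]]])

```text
clock: 13.2
eef_pos: [0.5863, 0.2187, 0.1179]
tool_rot: [0.168, 0.986, 0.0, 0.0]
ft_force: [-0.5, -0.1, -0.2]
grip_width: 0.0092
```

play_rows(moves=[[-1, [0, 0, 0.2], [0, 0, 0]], [-1, [0, 0, 0.2], [0, 0, 0]], [-1, [0, 0, 0.2], [0, 0, 0]], [-1, [0, 0, 0.2], [0, 0, 0]], [-1, [0, 0, 0], [0, 0, 0]]])

```text
clock: 13.62
eef_pos: [0.5858, 0.2186, 0.1093]
tool_rot: [0.168, 0.986, -0.0, 0.0]
ft_force: [0.0, -0.7, -1.1]
grip_width: 0.0092
```

play_rows(moves=[[-1, [0, 0, 0.2], [0, 0, 0]], [-1, [0, 0, 0.2], [0, 0, 0]], [-1, [0, 0, 0.2], [0, 0, 0]], [-1, [0, 0, 0.2], [0, 0, 0]], [-1, [0, 0, 0], [0, 0, 0]]])

```text
clock: 14.03
eef_pos: [0.5855, 0.2185, 0.1006]
tool_rot: [0.168, 0.986, -0.0, -0.0]
ft_force: [-0.5, 0.2, -0.9]
grip_width: 0.0091
```

play_rows(moves=[[-1, [0, 0, 0.2], [0, 0, 0]], [-1, [0, 0, 0.2], [0, 0, 0]], [-1, [0, 0, 0.2], [0, 0, 0]], [-1, [0, 0, 0.2], [0, 0, 0]], [-1, [0, 0, 0], [0, 0, 0]]])

```text
clock: 14.45
eef_pos: [0.5854, 0.2185, 0.0926]
tool_rot: [0.168, 0.986, -0.0, -0.001]
ft_force: [0.7, -0.8, -1.2]
grip_width: 0.0089
```

play_rows(moves=[[-1, [0, 0, 0.2], [0, 0, 0]], [-1, [0, 0, 0.2], [0, 0, 0]], [-1, [0, 0, 0.15], [0, 0, 0]], [-1, [0, 0, 0], [0, 0, 0]]])

```text
clock: 14.78
eef_pos: [0.5856, 0.2183, 0.0873]
tool_rot: [0.168, 0.986, -0.0, -0.0]
ft_force: [-0.5, -1.4, -0.9]
grip_width: 0.0091
```

play_rows(moves=[[-1, [0, 0, 0.1], [0, 0, 0]], [-1, [0, 0, 0.1], [0, 0, 0]], [-1, [0, 0, 0.05], [0, 0, 0]], [-1, [0, 0, 0], [0, 0, 0]]])

```text
clock: 15.12
eef_pos: [0.5858, 0.2183, 0.0862]
tool_rot: [0.168, 0.986, -0.0, 0.0]
ft_force: [-2.8, -3.1, 4.6]
grip_width: 0.0092
```

play_rows(moves=[[-1, [0, 0, 0], [0, 0, 0.1]], [-1, [0, 0, 0], [0, 0, 0.1]], [-1, [0, 0, 0], [0, 0, 0.1]], [-1, [0, 0, 0], [0, 0, 0.1]], [-1, [0, 0, 0], [0, 0, 0.1]], [-1, [0, 0, 0], [0, 0, 0.1]], [-1, [0, 0, 0], [0, 0, 0]]])

```text
clock: 15.7
eef_pos: [0.5851, 0.2174, 0.0862]
tool_rot: [0.454, 0.891, -0.001, 0.0]
ft_force: [-4.2, -5.1, 5.8]
grip_width: 0.0087
```

```bash
cat > st.py <<'E'
from h import *
o=bot.get_obs();y=R.from_quat(o['tool_rot']).as_matrix()[:,1]
print('yaw turn cw from 70.6:',round(np.deg2rad(70.6)-np.arctan2(y[1],y[0]),3),np.round(o['eef_pos'],4),np.round(o['ft_force'],1),np.round(o['ft_torque'],2),round(float(o['grip_width']),4),o['clock'])
E
python3 st.py
```

```text
yaw turn cw from 70.6: 0.603 [0.5851 0.2174 0.0862] [-4.2 -5.1  5.8] [-1.17  0.87 -0.04] 0.0087 15.7
```

play_rows(moves=[[-1, [0, -0.06, 0], [0, 0, 0.1]], [-1, [0, 0, 0], [0, 0, 0.1]], [-1, [0, 0, 0], [0, 0, 0.1]], [-1, [0, 0, 0], [0, 0, 0.1]], [-1, [0, 0, 0], [0, 0, 0.1]], [-1, [0, 0, 0], [0, 0, 0.1]], [-1, [0, 0, 0], [0, 0, 0.1]], [-1, [0, 0, 0], [0, 0, 0.08]], [-1, [0, 0, 0], [0, 0, 0]], [-1, [0, 0, 0], [0, 0, 0]]])

```text
clock: 16.53
eef_pos: [0.584, 0.2176, 0.0862]
tool_rot: [0.757, 0.653, -0.001, -0.0]
ft_force: [-4.3, -3.2, 7.8]
grip_width: 0.009
```

```bash
python3 st.py
```

```text
yaw turn cw from 70.6: 1.38 [0.584  0.2176 0.0862] [-4.3 -3.2  7.8] [-0.86  1.26 -0.02] 0.009 16.5333
```

play_rows(moves=[[-1, [0, 0, 0], [0, 0, 0.03]], [-1, [0, 0, 0], [0, 0, 0.02]], [-1, [0, 0, 0], [0, 0, 0]]])

```text
clock: 16.78
eef_pos: [0.584, 0.2178, 0.0862]
tool_rot: [0.773, 0.634, -0.001, -0.0]
ft_force: [-5.4, -3.2, 7.5]
grip_width: 0.0089
```

```bash
python3 st.py
```

```text
yaw turn cw from 70.6: 1.43 [0.584  0.2178 0.0862] [-5.4 -3.2  7.5] [-0.75  1.25  0.06] 0.0089 16.7833
```

play_rows(moves=[[-1, [0, 0, 0], [0, 0, 0.03]], [-1, [0, 0, 0], [0, 0, 0.02]], [-1, [0, 0, 0], [0, 0, 0]]])

```text
clock: 17.03
eef_pos: [0.5839, 0.2178, 0.0862]
tool_rot: [0.789, 0.615, -0.001, -0.0]
ft_force: [-6.2, -3.9, 7.8]
grip_width: 0.0093
```

```bash
python3 - <<'E'
exec(open('st.py').read())
import pickle
t=snap('side');pickle.dump(t,open('side5.pkl','wb'));q=snap('wrist');pickle.dump(q,open('w5.pkl','wb'))
u,v=[int(x) for x in proj(t,[.585,.218,.07])]
a=cv2.resize(t[0][v-25:v+25,u-25:u+25],(400,400),interpolation=cv2.INTER_CUBIC)
u,v=[int(x) for x in proj(q,[.585,.218,.07])];print(u,v)
b=cv2.resize(q[0][v-70:v+70,u-70:u+70],(400,400),interpolation=cv2.INTER_CUBIC) if 70<v<314 else a
save(t,'z5.png',np.hstack([a,b]))
E
```

```text
yaw turn cw from 70.6: 1.479 [0.5839 0.2178 0.0862] [-6.2 -3.9  7.8] [-0.8   1.3   0.27] 0.0093 17.0333
253 227
```

View pics/z5.png

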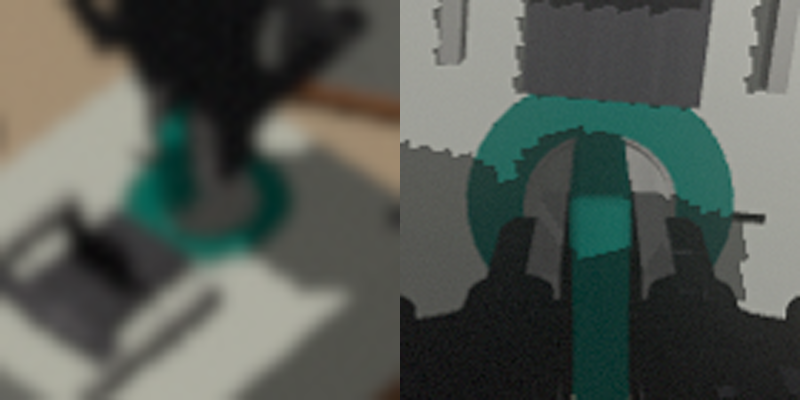

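The wrist crop shows the bow aligned between the pads at (600,230) and the home mark at (750,217). The torque rise to 0.27 N·m says the stop is reached. Turning back.

play_rows(moves=[[-1, [0, 0, 0], [0, 0, -0.1]], [-1, [0, 0, 0], [0, 0, -0.1]], [-1, [0, 0, 0], [0, 0, -0.1]], [-1, [0, 0, 0], [0, 0, -0.1]], [-1, [0, 0, 0], [0, 0, -0.1]], [-1, [0, 0, 0], [0, 0, -0.1]], [-1, [0, 0, 0], [0, 0, -0.1]], [-1, [0, 0.06, 0], [0, 0, -0.1]], [-1, [0, 0, 0], [0, 0, -0.1]], [-1, [0, 0, 0], [0, 0, -0.1]], [-1, [0, 0, 0], [0, 0, -0.1]], [-1, [0, 0, 0], [0, 0, -0.1]]])

```text
clock: 18.13
eef_pos: [0.5848, 0.218, 0.0862]
tool_rot: [0.302, 0.953, -0.001, -0.001]
ft_force: [-4.6, -3.9, 6.8]
grip_width: 0.0088
```

play_rows(moves=[[-1, [0, 0, 0], [0, 0, -0.1]], [-1, [0, 0, 0], [0, 0, -0.1]], [-1, [0, 0, 0], [0, 0, -0.08]], [-1, [0, 0, 0], [0, 0, -0.07]], [-1, [0, 0, 0], [0, 0, 0]], [-1, [0, 0, 0], [0, 0, 0]]])

```text
clock: 18.63
eef_pos: [0.5849, 0.2182, 0.0861]
tool_rot: [0.133, 0.991, -0.0, -0.001]
ft_force: [-4.5, -2.0, 5.9]
grip_width: 0.0092
```

```bash
python3 st.py
```

```text
yaw turn cw from 70.6: -0.071 [0.5849 0.2182 0.0861] [-4.5 -2.   5.9] [-0.66  1.11  0.  ] 0.0092 18.6333
```

play_rows(moves=[[-1, [0, 0, 0], [0, 0, -0.03]], [-1, [0, 0, 0], [0, 0, -0.03]], [-1, [0, 0, 0], [0, 0, 0]]])

```text
clock: 18.88
eef_pos: [0.585, 0.2182, 0.0862]
tool_rot: [0.103, 0.995, -0.0, -0.001]
ft_force: [-4.1, -1.6, 7.1]
grip_width: 0.0089
```

```bash
python3 st.py
```

```text
yaw turn cw from 70.6: -0.131 [0.585  0.2182 0.0862] [-4.1 -1.6  7.1] [-0.63  0.96  0.  ] 0.0089 18.8833
```

play_rows(moves=[[-1, [0, 0, 0], [0, 0, -0.03]], [-1, [0, 0, 0], [0, 0, -0.02]], [-1, [0, 0, 0], [0, 0, 0]]])

```text
clock: 19.13
eef_pos: [0.585, 0.2182, 0.0862]
tool_rot: [0.079, 0.997, -0.0, -0.001]
ft_force: [-3.4, -2.2, 5.4]
grip_width: 0.0093
```

```bash
python3 st.py
```

```text
yaw turn cw from 70.6: -0.181 [0.585  0.2182 0.0862] [-3.4 -2.2  5.4] [-0.65  1.07 -0.32] 0.0093 19.1333
```

play_rows(moves=[[-1, [0, 0, 0], [0, 0, 0.07]], [-1, [0.02, -0.03, 0], [0, 0, 0.06]], [-1, [0, 0, -0.1], [0, 0, 0]], [-1, [0, 0, -0.3], [0, 0, 0]], [-1, [0, 0, -0.3], [0, 0, 0]], [-1, [0, 0, -0.3], [0, 0, 0]], [-1, [0, 0, 0], [0, 0, 0]]])

```text
clock: 19.72
eef_pos: [0.5859, 0.2182, 0.0959]
tool_rot: [0.143, 0.99, -0.0, 0.0]
ft_force: [-0.9, -1.7, 0.1]
grip_width: 0.0093
```

```bash
python3 st.py
```

```text
yaw turn cw from 70.6: -0.051 [0.5859 0.2182 0.0959] [-0.9 -1.7  0.1] [-0.4   0.24 -0.04] 0.0093 19.7167
```

play_rows(moves=[[-1, [0, 0, -0.4], [0, 0, 0]], [-1, [0, 0, -0.5], [0, 0, 0]], [-1, [0, 0, -1], [0, 0, 0]], [-1, [0, 0, -2], [0, 0, 0]], [-1, [0, 0, -3], [0, 0, 0]], [-1, [0, 0, -3], [0, 0, 0]], [-1, [0, 0, -3], [0, 0, 0]], [-1, [0, 0, -0.7], [0, 0, 0]], [-1, [0, 0, 0], [0, 0, 0]]])

```text
clock: 20.47
eef_pos: [0.5877, 0.2193, 0.236]
tool_rot: [0.143, 0.99, 0.002, 0.004]
ft_force: [0.7, 1.1, -0.9]
grip_width: 0.0093
```

```bash
python3 - <<'E'
exec(open('st.py').read())
q=snap('wrist');u,v=[int(x) for x in proj(q,[.585,.218,.07])];print(u,v)
save(q,'z6.png',cv2.resize(q[0][v-45:v+75,u-60:u+100],(800,600),interpolation=cv2.INTER_CUBIC))
E
```

```text
yaw turn cw from 70.6: -0.051 [0.5877 0.2193 0.236 ] [ 0.7  1.1 -0.9] [-0.01  0.01  0.01] 0.0093 20.4667
250 175
```

View pics/z6.png

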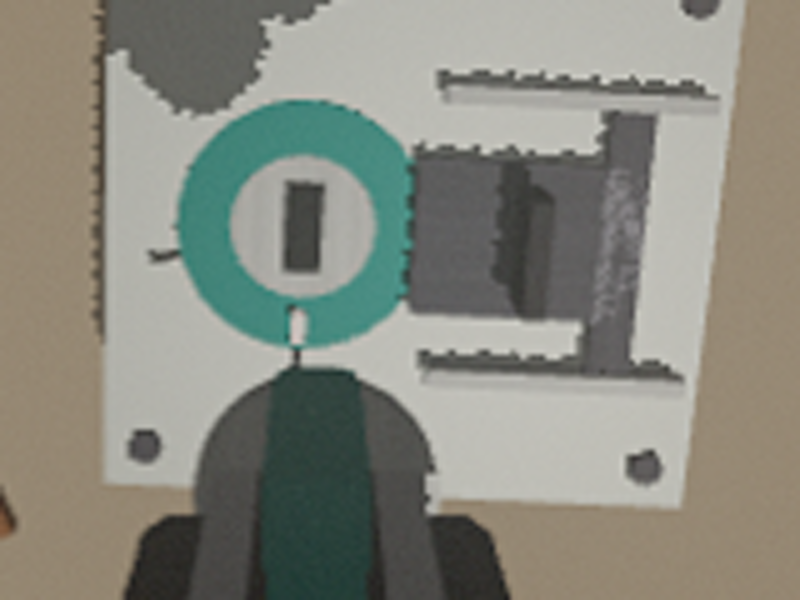

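Picture 10: pointer at (297,325) in line with the home mark (297,357), slot empty, shutter open. On to the tray.

play_rows(moves=[[-1, [-1.09, -3.32, 0], [0, 0, 0]], [-1, [-1.09, -3.32, 0], [0, 0, 0]], [-1, [-1.09, -3.32, 0], [0, 0, 0]], [-1, [-1.09, -3.32, 0], [0, 0, 0]], [-1, [-1.09, -3.32, 0], [0, 0, 0]], [-1, [-1.09, -3.32, 0], [0, 0, 0]], [-1, [-1.09, -3.32, 0], [0, 0, 0]], [-1, [-1.09, -3.32, 0], [0, 0, 0]], [-1, [-1.09, -3.32, 0], [0, 0, 0]], [-1, [-1.09, -3.32, 0], [0, 0, 0]], [-1, [-1.09, -3.32, 0], [0, 0, 0]], [-1, [-1.09, -3.32, 0], [0, 0, 0]]])

```text
clock: 21.52
eef_pos: [0.5967, -0.2021, 0.2287]
tool_rot: [0.143, 0.99, 0.001, -0.002]
ft_force: [1.3, -0.6, -0.2]
grip_width: 0.0091
```

play_rows(moves=[[-1, [0, 0, 0], [0, 0, 0.1]], [-1, [0, 0, 0], [0, 0, 0.1]], [-1, [0, 0, 0], [0, 0, 0.1]], [-1, [0, 0, 0], [0, 0, 0.1]], [-1, [0, 0, 0], [0, 0, 0.1]], [-1, [0, 0, 0], [0, 0, 0.1]], [-1, [0, 0, 0], [0, 0, 0.1]], [-1, [0, 0, 0], [0, 0, 0.1]], [-1, [0, 0, 0], [0, 0, 0.1]], [-1, [0, 0, 0], [0, 0, 0.1]], [-1, [0, 0, 0], [0, 0, 0]]])

```text
clock: 22.43
eef_pos: [0.5969, -0.2005, 0.2287]
tool_rot: [0.601, 0.799, -0.001, -0.002]
ft_force: [-0.3, 0.4, -1.0]
grip_width: 0.0092
```

```bash
python3 - <<'E'
exec(open('st.py').read())
import numpy as np
q=snap('wrist');h=cv2.cvtColor(q[0],cv2.COLOR_RGB2HSV)
m=(h[...,0]>10)&(h[...,0]<25)&(h[...,1]>130)
P=np.array([dep(q,b,a) for a,b in np.argwhere(m) if q[1][a,b]>0]);c=np.array([.6085,-.235])
k=P[(np.hypot(P[:,0]-c[0],P[:,1]-c[1])<.1)&(P[:,2]>.03)&(P[:,2]<.06)]
if len(k):print('weight',len(k),np.median(k,0))
S=np.load('sceneP.npy');import pickle
s=pickle.load(open('scene0.pkl','rb'));h=cv2.cvtColor(s[0],cv2.COLOR_RGB2HSV);m=(h[...,0]>8)&(h[...,0]<25)&(h[...,1]>130)
k=S[m];k=k[(np.hypot(k[:,0]-c[0],k[:,1]-c[1])<.1)&(k[:,2]>.01)];print('weight0',len(k),np.median(k,0),k.min(0),k.max(0))
E
```

```text
yaw turn cw from 70.6: 0.951 [ 0.5969 -0.2005  0.2287] [-0.3  0.4 -1. ] [-0.06 -0.02  0.08] 0.0092 22.4333
weight 1 [ 0.65180055 -0.26533974  0.03396648]
weight0 210 [ 0.65109132 -0.28141821  0.03878236] [ 0.6344315  -0.29529174  0.0118893 ] [ 0.66045077 -0.26609358  0.05756607]
```

play_rows(moves=[[-1, [0, 0, 3], [0, 0, 0]], [-1, [0, 0, 3], [0, 0, 0]], [-1, [0, 0, 3], [0, 0, 0]], [-1, [0, 0, 3], [0, 0, 0]], [-1, [0, 0, 3], [0, 0, 0]], [-1, [0, 0, 1.5], [0, 0, 0]], [-1, [0, 0, 1], [0, 0, 0]], [-1, [0, 0, 0.4], [0, 0, 0]], [-1, [0, 0, 0], [0, 0, 0]], [-1, [0, 0, 0], [0, 0, 0]]])

```text
clock: 23.32
eef_pos: [0.5987, -0.2011, 0.0532]
tool_rot: [0.6, 0.8, 0.0, 0.001]
ft_force: [0.1, 0.6, -0.5]
grip_width: 0.009
```

play_rows(moves=[[-0.6, [0, 0, 0], [0, 0, 0]], [-0.3, [0, 0, 0], [0, 0, 0]], [0, [0, 0, 0], [0, 0, 0]], [0.2, [0, 0, 0], [0, 0, 0]], [0.2, [0, 0, 0], [0, 0, 0]], [0.2, [0, 0, -0.5], [0, 0, 0]], [0.2, [0, 0, -1], [0, 0, 0]], [0.2, [0, 0, -2], [0, 0, 0]], [0.2, [0, 0, -3], [0, 0, 0]], [0.2, [0, 0, -4], [0, 0, 0]], [0.2, [0, 0, -4], [0, 0, 0]], [0.2, [0, 0, -3.5], [0, 0, 0]]])

```text
clock: 24.32
eef_pos: [0.5981, -0.2009, 0.2362]
tool_rot: [0.6, 0.8, 0.0, 0.001]
ft_force: [1.5, 0.3, 0.4]
grip_width: 0.051
```

```bash
cat > kt.py <<'E'
exec(open('st.py').read())
for n in ('scene','side'):
    q=snap(n);save(q,n+'7.png');h=cv2.cvtColor(q[0],cv2.COLOR_RGB2HSV)
    m=(h[...,0]>75)&(h[...,0]<97)&(h[...,1]>80)
    P=np.array([dep(q,b,a) for a,b in np.argwhere(m) if q[1][a,b]>0]);k=P[np.hypot(P[:,0]-.6085,P[:,1]+.235)<.12]
    if len(k):
        c,sn=np.cos(np.deg2rad(15)),np.sin(np.deg2rad(15));d=k-[.6085,-.235,0];lx=d[:,0]*c+d[:,1]*sn;ly=-d[:,0]*sn+d[:,1]*c
        print(n,len(k),'tray local mm x',np.round(np.percentile(lx,[5,50,95])*1000),'y',np.round(np.percentile(ly,[5,50,95])*1000),'z',np.round(np.percentile(k[:,2],[5,50,95])*1000))
E
python3 kt.py
```

```text
yaw turn cw from 70.6: 0.949 [ 0.5981 -0.2009  0.2362] [1.5 0.3 0.4] [-0.02 -0.04 -0.  ] 0.051 24.3167
scene 243 tray local mm x [36. 53. 67.] y [20. 34. 53.] z [29. 36. 42.]
side 71 tray local mm x [37. 52. 64.] y [22. 44. 57.] z [27. 34. 42.]
```

The key leans in the tray: bow at tray-local (53, 35) mm, inside the 65 mm wall, z about 35 mm. Now closing the shutter.

play_rows(moves=[[-1, [0, 0, 0], [0, 0, -0.095]], [-1, [0, 0, 0], [0, 0, -0.095]], [-1, [0, 0, 0], [0, 0, -0.095]], [-1, [0, 0, 0], [0, 0, -0.095]], [-1, [0, 0, 0], [0, 0, -0.095]], [-1, [0, 0, 0], [0, 0, -0.095]], [-1, [0, 0, 0], [0, 0, -0.095]], [-1, [0, 0, 0], [0, 0, -0.095]], [-1, [0, 0, 0], [0, 0, -0.095]], [-1, [0, 0, 0], [0, 0, -0.095]]])

```text
clock: 25.25
eef_pos: [0.5979, -0.2008, 0.2328]
tool_rot: [0.166, 0.986, -0.0, 0.0]
ft_force: [-0.1, 0.7, 0.2]
grip_width: -0.0004
```

play_rows(moves=[[-1, [1.26, 3.86, 0], [0, 0, 0]], [-1, [1.26, 3.86, 0], [0, 0, 0]], [-1, [1.26, 3.86, 0], [0, 0, 0]], [-1, [1.26, 3.86, 0], [0, 0, 0]], [-1, [1.26, 3.86, 0], [0, 0, 0]], [-1, [1.26, 3.86, 0], [0, 0, 0]], [-1, [1.26, 3.86, 0], [0, 0, 0]], [-1, [1.26, 3.86, 0], [0, 0, 0]], [-1, [1.26, 3.86, 0], [0, 0, 0]], [-1, [1.26, 3.86, 0], [0, 0, 0]], [-1, [1.26, 3.86, 0], [0, 0, 0]], [-1, [1.26, 3.86, 0], [0, 0, 0]]])

```text
clock: 26.25
eef_pos: [0.6084, 0.2882, 0.233]
tool_rot: [0.168, 0.986, 0.0, 0.0]
ft_force: [1.0, -1.2, 0.2]
grip_width: 0.0
```

play_rows(moves=[[-1, [0, 0, 0], [0, 0, 0]], [-1, [0, 0, 0], [0, 0, 0]], [-1, [0, 0, 0], [0, 0, 0]]])

```text
clock: 26.5
eef_pos: [0.6086, 0.2863, 0.2323]
tool_rot: [0.168, 0.986, -0.0, -0.0]
ft_force: [0.6, -0.8, 0.5]
grip_width: -0.0001
```

```bash
python3 kt.py; python3 - <<'E'
import sys;sys.path.insert(0,'.')
from h import *
o=bot.get_obs();p=o['eef_pos'][:2]-[.5849,.2181];print('box local x,y mm',p@[.943,-.332]*1000,p@[.332,.943]*1000)
E
```

```text
yaw turn cw from 70.6: -0.002 [0.6086 0.2863 0.2323] [ 0.6 -0.8  0.5] [-0.05 -0.01 -0.05] -0.0001 26.5
scene 241 tray local mm x [36. 53. 67.] y [19. 34. 53.] z [28. 36. 42.]
side 70 tray local mm x [37. 52. 64.] y [23. 44. 56.] z [26. 35. 42.]
box local x,y mm 0.5716187854594638 70.91947134559435
```

play_rows(moves=[[-1, [0, 0.2, 0], [0, 0, 0]], [-1, [0, 0, 3], [0, 0, 0]], [-1, [0, 0, 3], [0, 0, 0]], [-1, [0, 0, 3], [0, 0, 0]], [-1, [0, 0, 3], [0, 0, 0]], [-1, [0, 0, 1.7], [0, 0, 0]], [-1, [0, 0, 1.1], [0, 0, 0]], [-1, [0, 0, 0], [0, 0, 0]], [-1, [0, 0, 0], [0, 0, 0]]])

```text
clock: 27.35
eef_pos: [0.6099, 0.2874, 0.0848]
tool_rot: [0.169, 0.986, 0.0, 0.0]
ft_force: [-0.2, 0.1, -0.5]
grip_width: 0.0001
```

play_rows(moves=[[-1, [0, -0.4, 0], [0, 0, 0]], [-1, [0, -0.4, 0], [0, 0, 0]], [-1, [0, -0.4, 0], [0, 0, 0]], [-1, [0, -0.4, 0], [0, 0, 0]], [-1, [0, -0.4, 0], [0, 0, 0]], [-1, [0, -0.4, 0], [0, 0, 0]], [-1, [0, -0.4, 0], [0, 0, 0]], [-1, [0, -0.4, 0], [0, 0, 0]], [-1, [0, -0.4, 0], [0, 0, 0]], [-1, [0, -0.4, 0], [0, 0, 0]], [-1, [0, -0.4, 0], [0, 0, 0]], [-1, [0, 0, 0], [0, 0, 0]]])

```text
clock: 28.35
eef_pos: [0.5942, 0.2455, 0.0838]
tool_rot: [0.168, 0.986, -0.001, -0.001]
ft_force: [-0.5, -0.2, -0.5]
grip_width: 0.0004
```

play_rows(moves=[[-1, [0, -0.2, 0], [0, 0, 0]], [-1, [0, -0.2, 0], [0, 0, 0]], [-1, [0, 0, 0], [0, 0, 0]]])

```text
clock: 28.6
eef_pos: [0.593, 0.2425, 0.0838]
tool_rot: [0.168, 0.986, -0.0, -0.001]
ft_force: [-0.8, 0.2, -0.7]
grip_width: 0.0003
```

play_rows(moves=[[-1, [0, -0.15, 0], [0, 0, 0]], [-1, [0, -0.15, 0], [0, 0, 0]], [-1, [0, 0, 0], [0, 0, 0]]])

```text
clock: 28.85
eef_pos: [0.5924, 0.2404, 0.084]
tool_rot: [0.168, 0.986, 0.0, -0.0]
ft_force: [0.3, 2.9, -2.3]
grip_width: 0.0003
```

play_rows(moves=[[-1, [0, -0.1, 0], [0, 0, 0]], [-1, [0, -0.1, 0], [0, 0, 0]], [-1, [0, 0, 0], [0, 0, 0]]])

```text
clock: 29.1
eef_pos: [0.5923, 0.2402, 0.0841]
tool_rot: [0.167, 0.986, 0.002, 0.0]
ft_force: [2.2, 7.4, -3.7]
grip_width: -0.0001
```

play_rows(moves=[[-1, [0, 0.6, 0], [0, 0, 0]], [-1, [0, 0.5, 0], [0, 0, 0]], [-1, [0, 0, -2], [0, 0, 0]], [-1, [0, 0, -4], [0, 0, 0]], [-1, [0, -1, -4], [0, 0, 0]], [-1, [0, -1, -4], [0, 0, 0]], [-1, [0, -1, -1], [0, 0, 0]], [-1, [0, 0, 0], [0, 0, 0]], [-1, [0, 0, 0], [0, 0, 0]]])

```text
clock: 29.85
eef_pos: [0.586, 0.2197, 0.235]
tool_rot: [0.169, 0.986, 0.0, 0.001]
ft_force: [0.1, 0.1, -0.5]
grip_width: -0.0002
```

```bash
python3 kt.py; python3 - <<'E'
from h import *
s=snap('wrist');kh=np.array([.5849,.2181]);L=[]
for v in range(100,260):
    for u in range(190,360):
        if s[1][v,u]>0:
            p=dep(s,u,v);d=p[:2]-kh;L.append([d@[.943,-.332],d@[.332,.943],p[2]])
L=np.array(L);t=L[(L[:,2]>.093)&(L[:,2]<.1)&(abs(L[:,0])<.014)&(abs(L[:,1])<.06)]
print('tab',len(t),np.median(t,0)*1000)
pl=L[(L[:,2]>.074)&(L[:,2]<.079)&(abs(L[:,0])<.012)];print('plate y',np.percentile(pl[:,1],[1,99])*1000)
w=cv2.resize(s[0][100:260,180:360],(450,400),interpolation=cv2.INTER_CUBIC)
q=snap('scene');c=cv2.resize(q[0][180:340,90:260],(340,320));c=cv2.copyMakeBorder(c,0,80,0,0,cv2.BORDER_CONSTANT)
save(s,'z8.png',np.hstack([w,c]))
E
```

```text
yaw turn cw from 70.6: 0.0 [0.586  0.2197 0.235 ] [ 0.1  0.1 -0.5] [-0.05 -0.04 -0.06] -0.0002 29.85
scene 242 tray local mm x [36. 53. 67.] y [19. 34. 53.] z [28. 36. 41.]
side 71 tray local mm x [37. 51. 64.] y [20. 44. 57.] z [26. 35. 41.]
tab 98 [-0.92480177  7.81737683 95.89703862]
plate y [-17.3326964   33.91853074]
```

View pics/z8.png

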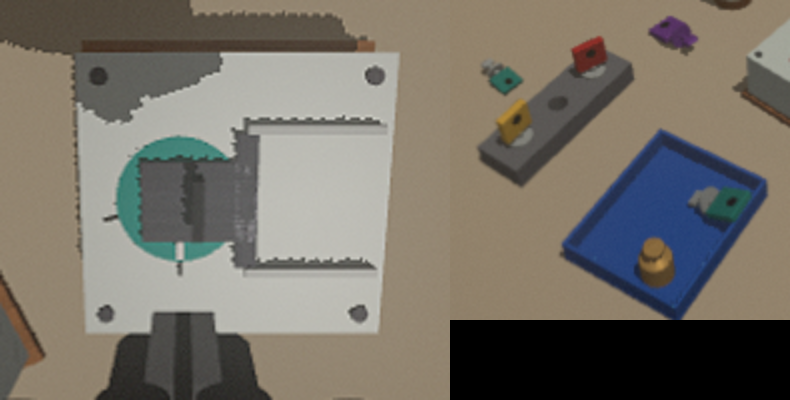

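Picture 11: the shutter is closed, with the tab at +7.8 mm (8 expected). The pointer is in line with the home mark at (180,255). The key is inside the tray at (725,205), the weight is still upright at (655,262), and the other keys are unmoved.

```bash
python3 -c "
from workcell import bot
print(bot.job_done())"
```

```text
the job is handed in; nothing more can be done
None
```

The interlock job is finished and handed in at about 30 s of the 72 s limit. I pushed the teal box's shutter open, put the teal key fully in, turned it clockwise to the stop and back home, and pulled it out. I then put the key in the blue tray and pushed the shutter closed.

What the checks showed:
- **Insertion:** the flange met the face at a tool height of 86.2 mm, against 86 mm expected.
- **Turn:** torque rose sharply at about 1.48 rad, and again slightly past home on the way back. I took these as the barrel's two end stops.
- **Barrel:** the pointer lines up with the home mark in the final picture.
- **Shutter:** the tab stands 7.8 mm from the keyhole, against 8 mm when closed. The plate reaches from about -17 to +34 mm, against -17 to +35 mm expected.
- **Key:** it lies leaning in the tray with its bow against the +x wall. The bow's edge reads about 67 mm from the tray centre, against the 65 mm inner wall face, so it may rest on the rim. It did not move over three looks.
- **Rest of the bench:** the weight, the red and yellow keys, and the small teal and purple look-alikes looked unmoved in the last picture. I did not go near the red box or measure its shutter and lock again at the end.

No check failed, and contact forces stayed under about 10 N. I viewed 11 pictures, one over the budget.

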